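Switch off the dish dryer, sort out its load and shut its vent

ROBOT

A 6-joint arm with a two-finger parallel gripper is mounted at the origin on the work surface. World frame = base frame: x ahead of the robot, y to its left, z up, the work surface at z = 0. Lengths are in m, angles in rad, forces in N, time in s.
With the tool pointing down it reaches from about 0.425 to 0.95 m from the base axis. Payload 3.5 kg.
Tool frame: the origin (TCP) lies on the centre line of the jaws, within the pads' length; the fingertips stand 19 mm ahead of it and the grasp point (between the pads) is the TCP; z points along the fingers, y is the line along which they close (so a half turn about z gives the same grasp; the last joint's range is limited). The gripper opens to 85 mm and grips with 20 to 120 N. Pads are 22 mm wide; open, the fingers measure 114 mm over their backs; the gripper's body (76 mm by 85 mm) begins 54 mm behind the grasp point. The pads swing forward as they close: fully open they stand 13 mm farther back than shut.
Start: joints at [-1.289, 0.286, 1.577, -0, 1.279, -0.15], TCP at [0.283, -0.613, 0.25] pointing down, gripper open.
Joint ranges: [-2.77, 2.77], [-0.9, 2.22], [0.21, 2.48], [-1.53, 4.67], [0.24, 2.81], [-2.84, 2.84]. Speed limits (rad/s): [2.79, 2.79, 3.14, 3.14, 3.14, 3.14].

INTERFACE

Orientations are given as a unit quaternion [x, y, z, w].
In Python, from plant import ctrl, imaging gives the robot as it stands. The module is installed in compiled form; this text tells all that it offers.
- The arm moves only by the shell command python3 -m handwheel 'ROWS' [OPENING] [FORCE]. ROWS is JSON, one flat list of numbers, 6 for each row, row after row: the shift along the world's x, y, z in units of 150 mm (1.0 is 150 mm), then the turn, a rotation vector about the world's x, y, z in units of 90 degrees (1.0 is 90 degrees). In form: [tx, ty, tz, rx, ry, rz, tx, ty, tz, rx, ry, rz, ...]. A call has 1 to 5 rows; each row shifts and turns the commanded pose from where the row before left it; what a row does not reach is not made up. A row lasts 1/12 s, in which the tool goes at most 41.7 mm and 7.16 degrees, less where a joint would pass 70% of its speed; a pose out of reach is approached as far as the arm can. A call with a number of a shift or a turn outside -1 to 1 is refused whole. A call with a gripper value outside its range is refused whole. OPENING is the opening, from 0 (shut) to 1 (fully open), set as the call begins (- or left out, the last holds). The fingers move at their own pace and stop on an object; FORCE is the grip in N (left out, the last holds). Time passes only in rows, so rows that do not move let the fingers close. It gives the time, the measured TCP pose, the force, the opening and the grip force at its end, in the units of the state.
- ctrl.get_state(): the state, without advancing time (a new reading comes with each control period).
- imaging.read_camera(name): name is "side" or "top"; returns (picture, depth): 420x560x3 uint8, blue, green, red; 420x560 float32, m along the optical axis (not along the pixel's ray), 0 where there is no reading.
- imaging.get_calibration(name): a dict with "fovy" (degrees; the focal length in pixels is half the picture's height over the tangent of half this angle, whatever the lens; pixels are square), "cx", "cy" (the principal point, pixels), "R" (3x3) and "t" (3): a world point X has camera coordinates R X + t. Camera axes: x right, y down, z forward; pixel columns grow to the right and rows downward; lengths in m; the calibration is good to about 2 mm. A picture is of the moment at which its call begins. get_calibration takes no time and is no camera call.
- ctrl.sign_off(): hands the job in; it is judged then, once.
The state is a dict: "time": time; "qpos": joint angles; "dq": joint speeds; "joint_efforts": joint torques, N m; "eef_pos": TCP position; "tcp_rot": TCP orientation; "contact_force": force on the tool from outside, world axes, zero at the start; "wrist_torque": the same for the moment, N m; "opening": opening from 0.0 (shut) to 1.0 (fully open); "finger_force": force on a finger pad.
Only numpy, scipy, OpenCV 4.12 (cv2) and the standard library are available. Lean on these libraries where they do the work, as an engineer would, in place of code of your own. Each camera call takes 0.05 s, during which the arm holds its last target. There are 200 camera calls.

TASK

The dish dryer has finished: first turn its timer knob fully anticlockwise to off, and only then take out what lies on it and sort it into the bins: teaspoons in the blue bin, forks in the green bin, jar lids in the yellow bin. When everything is sorted, push the vent lever on the control head all the way down to shut the vent. Leave the soap bottle, the mug and the carton alone.

Things in the scene. Friction and masses are not known exactly. Their poses are not given: they have to be found in the camera images.
- dryer: Dish dryer, fixed, never moves in a run. Origin on the counter, z up; it spans 145 mm either way along x. From local y = -120 to +200 mm it is a flat bare metal drying deck without rim, top 25 mm above the counter. From local y = -220 to -120 mm (the robot's right) it is a white control head, top 70 mm above the counter, carrying the timer knob and the vent lever
- timer (a joint): Angle of the timer knob in rad: 0 = off, the end stop, fully anticlockwise seen from above; grows clockwise, up to 4.7. Friction about 0.03 N m; it stays where it is left
- timer_grip (a point): Point on the vertical axis of the timer knob at the height to grip, 107 mm above the counter. The knob is a black upright bar 42 mm long, 14 mm wide, on a 44 mm round disc; the bar runs along this frame's x axis and turns with it. Bar top is 7 mm above this point, the disc's top 23 mm below it, the head's surface 37 mm below it
- vent_lever (a joint): Angle of the vent lever in rad: 0 = lowered, lying level (end stop, vent shut); positive = raised (vent open), at most 1.05. Friction 0.08 N m; it stays where it is left; a push of a few N downwards on it lowers it
- vent_lever_hinge (a point): Centre of the lever's hinge at the head's far end, 82 mm above the counter, 12 mm above the head's surface, between two grey lugs reaching 8 mm to either side along the dryer's x and 7 mm above it. The hinge line is along the dryer's y; the lever, a steel rod 10 mm thick, points from here to the dryer's -x (towards the robot), and up when raised
- vent_lever_tip (a point): Centre of the red ball, 18 mm across, at the free end of the vent lever, 74 mm from the hinge
- bin_blue: Blue open bin for the teaspoons, fixed on a 6 mm wooden board beside two more bins with 4 mm gaps. Outside 170 mm (x) by 90 mm (y), 50 mm high, walls and floor 4 mm. Origin at the centre of its underside, 6 mm above the counter; z up
- bin_green: Green open bin for the forks, fixed on a 6 mm wooden board beside two more bins with 4 mm gaps. Outside 170 mm (x) by 90 mm (y), 50 mm high, walls and floor 4 mm. Origin at the centre of its underside, 6 mm above the counter; z up
- bin_yellow: Yellow open bin for the jar lids, fixed on a 6 mm wooden board beside two more bins with 4 mm gaps. Outside 170 mm (x) by 90 mm (y), 50 mm high, walls and floor 4 mm. Origin at the centre of its underside, 6 mm above the counter; z up
- spoon0: Teaspoon (may be absent): light brown wooden handle, round steel bowl 28 mm wide and 7 mm thick. 125 mm long, 35 g. Origin at mid-length on its underside; x runs from handle to head, z up. The handle, 14 mm wide and 10 mm thick, reaches from x = -62 to +17 mm
- spoon1: Teaspoon (may be absent): light brown wooden handle, round steel bowl 28 mm wide and 7 mm thick. 125 mm long, 35 g. Origin at mid-length on its underside; x runs from handle to head, z up. The handle, 14 mm wide and 10 mm thick, reaches from x = -62 to +17 mm
- spoon2: Teaspoon (may be absent): light brown wooden handle, round steel bowl 28 mm wide and 7 mm thick. 125 mm long, 35 g. Origin at mid-length on its underside; x runs from handle to head, z up. The handle, 14 mm wide and 10 mm thick, reaches from x = -62 to +17 mm
- fork0: Small fork (may be absent): black plastic handle, steel head 22 mm wide and 6 mm thick with three tines. 125 mm long, 35 g. Origin at mid-length on its underside; x runs from handle to head, z up. The handle, 14 mm wide and 10 mm thick, reaches from x = -62 to +17 mm
- fork1: Small fork (may be absent): black plastic handle, steel head 22 mm wide and 6 mm thick with three tines. 125 mm long, 35 g. Origin at mid-length on its underside; x runs from handle to head, z up. The handle, 14 mm wide and 10 mm thick, reaches from x = -62 to +17 mm
- fork2: Small fork (may be absent): black plastic handle, steel head 22 mm wide and 6 mm thick with three tines. 125 mm long, 35 g. Origin at mid-length on its underside; x runs from handle to head, z up. The handle, 14 mm wide and 10 mm thick, reaches from x = -62 to +17 mm
- lid0: Jar lid (may be absent): red plastic disc with a white spot on top, 50 mm across, 14 mm thick, 30 g. Origin at the centre of its underside, z up through the disc
- lid1: Jar lid (may be absent): red plastic disc with a white spot on top, 50 mm across, 14 mm thick, 30 g. Origin at the centre of its underside, z up through the disc
- soap: Yellow washing-up liquid bottle, closed, green cap, 56 mm across, 170 mm high, standing beyond the work; leave alone. Origin at its underside
- mug: White mug, 76 mm across, 90 mm high, beyond the work; leave alone. Origin at its underside
- carton: Dark blue closed carton, 60 by 180 by 60 mm high, beyond the work; leave alone. Origin at its underside
Not all that is in view belongs to the job. What is shaped like the fork2 but turquoise is not meant.

How it is judged:
By the outcome, as a careful person would: the job done as asked, in the order asked, and still so for the second after the job is handed in, with the robot touching nothing.
Of spoon0, spoon1, spoon2, fork0, fork1, fork2, lid0, lid1 only 6 to 8 are there at a start; the rules pass over those that are not, and their reading is None.
At some moment in a run one of spoon0, spoon1, spoon2, fork0, fork1, fork2, lid0, lid1 may be knocked a few centimetres aside while the robot is not near it.
Once in a run the grip may slacken for a moment while it holds something.
It also fails if it takes over 210 s, if anything falls off the work surface, if the arm or the gripper's body presses on something with over 40 N, if the wrist force passes 120 N, or if a joint passes its speed limit or range.

## Working session

There is one attempt and no reset: what is moved stays moved. The work goes in short steps, Python scripts to look and compute and a shell command to move; the robot and the scene stay as the last step left them, time stands still between calls to the robot, and variables do not carry over. Pictures are saved under pics/ and viewed, at most 14 in all, crops included, and the job is handed in when it is done.

```bash
mkdir -p pics; python3 - <<'E'
from plant import ctrl, imaging
import cv2,numpy as np
s=ctrl.get_state(); print({k:np.round(v,3).tolist() for k,v in s.items()})
for n in ("top","side"):
    p,d=imaging.read_camera(n); cv2.imwrite(f"pics/{n}0.png",p); c=imaging.get_calibration(n); print(n,c, (d==0).mean())
    np.save(f"{n}d.npy",d)
E
```

```text
{'time': 0.0, 'qpos': [-1.289, 0.287, 1.578, 0.0, 1.279, -0.15], 'dq': [0.0, 0.001, -0.002, 0.0, -0.001, 0.0], 'joint_efforts': [-0.001, -40.599, -29.262, -0.0, 0.006, -0.0], 'eef_pos': [0.282, -0.612, 0.249], 'tcp_rot': [0.977, 0.214, -0.0, -0.001], 'contact_force': [-0.196, -0.331, 1.051], 'wrist_torque': [0.004, -0.039, -0.011], 'finger_force': 0.0, 'opening': 0.998}
top {'fovy': 56.82156754956435, 'cx': 280.71299965186523, 'cy': 211.26265285304396, 'R': array([[-0.02851458, -0.99933098, -0.02290223],
       [-0.99296158,  0.03095279, -0.11432074],
       [ 0.11495314,  0.01948123, -0.99317987]]), 't': array([0.0790564 , 0.57411584, 0.99596843])} 0.004081632653061225
side {'fovy': 57.663562926667204, 'cx': 277.67138270600276, 'cy': 212.96826172756838, 'R': array([[ 0.97937628, -0.20166047, -0.01245647],
       [-0.1532437 , -0.70122891, -0.69627177],
       [ 0.13167566,  0.68382093, -0.71767016]]), 't': array([-0.53674803,  0.1820197 ,  0.94586846])} 0.003949829931972789
```

View pics/top0.png

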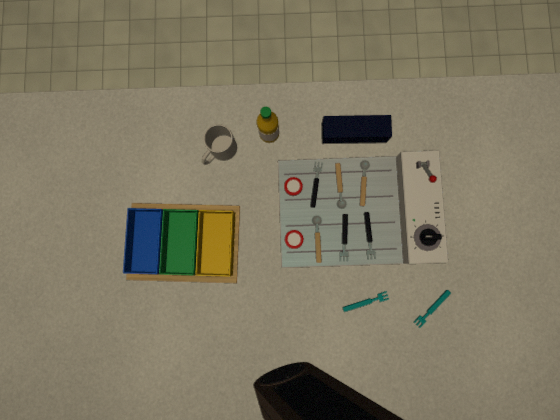

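View pics/side0.png

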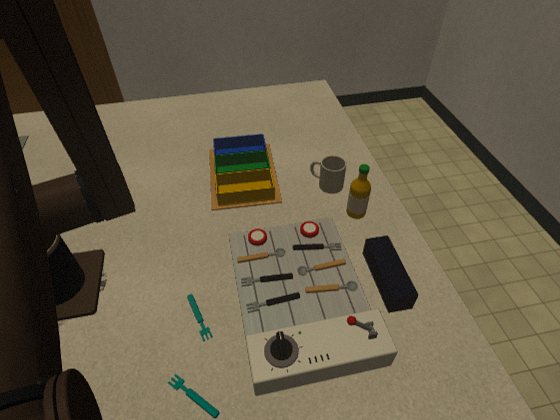

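The top view shows the deck with two lids at (293,186) and (294,239). It has three spoons, with bowls at (342,203), (365,165) and (317,220), and three black forks with heads at (318,168), (344,256) and (371,254). The turquoise forks on the counter at (366,302) and (433,308) are not meant. The knob is at (428,237), the lever ball at (433,179), and the bins at (145,241), (181,241) and (217,243).

```bash
cat > h.py <<'E'
from plant import ctrl, imaging
import cv2,numpy as np
def cal(n):
    c=imaging.get_calibration(n); c['f']=210/np.tan(np.radians(c['fovy']/2)); return c
def plane(c,uv,z):
    uv=np.atleast_2d(np.asarray(uv,float)); r=np.c_[(uv[:,0]-c['cx'])/c['f'],(uv[:,1]-c['cy'])/c['f'],np.ones(len(uv))]@c['R']
    o=-c['R'].T@c['t']; return o+r*((z-o[2])/r[:,2])[:,None]
def pix(c,X):
    q=np.atleast_2d(X)@c['R'].T+c['t']; return q[:,:2]/q[:,2:]*c['f']+[c['cx'],c['cy']]
def masks(p):
    h=cv2.cvtColor(p,cv2.COLOR_BGR2HSV); H,S,V=cv2.split(h)
    return dict(fork=((V<45)), spoon=((H>5)&(H<22)&(S>90)&(V>70)), lid=(((H<6)|(H>174))&(S>150)&(V>60)))
def find(p,c,box,Z=dict(fork=.035,spoon=.035,lid=.039)):
    x0,y0,x1,y1=box; out=[]
    for k,m in masks(p).items():
        m=m.astype(np.uint8); mm=np.zeros_like(m); mm[y0:y1,x0:x1]=m[y0:y1,x0:x1]
        for ct in cv2.findContours(mm,cv2.RETR_EXTERNAL,cv2.CHAIN_APPROX_NONE)[0]:
            mk=np.zeros_like(m); cv2.drawContours(mk,[ct],-1,1,-1); ys,xs=np.nonzero(mk)
            if len(xs)<50: continue
            P=plane(c,np.c_[xs,ys],Z[k])[:,:2]; m0=P.mean(0); w,v=np.linalg.eigh(np.cov((P-m0).T)); a=v[:,1]
            if a[0]<0: a=-a
            out.append((k,len(xs),xs.mean().round(1),ys.mean().round(1),m0.round(4).tolist(),np.degrees(np.arctan2(a[1],a[0])).round(1),(np.sqrt(w[::-1]*12)).round(3).tolist()))
    return out
E
cat > a.py <<'E'
from h import *
p=cv2.imread('pics/top0.png'); c=cal('top'); d=np.load('topd.npy')
print('cam',-c['R'].T@c['t'])
for o in find(p,c,(276,150,398,268)): print(o)
q=p[140:275,270:455]; cv2.imwrite('pics/crop1.png',cv2.resize(q,None,fx=4.3,fy=4.3,interpolation=cv2.INTER_CUBIC))
def dep(u,v):
    z=d[v,u]; return (c['R'].T@(np.array([(u-c['cx'])/c['f']*z,(v-c['cy'])/c['f']*z,z])-c['t'])).round(4)
for u,v in [(300,210),(420,200),(428,237),(433,179),(145,241),(181,241),(217,241),(300,320),(440,225)]: print(u,v,dep(u,v))
h=cv2.cvtColor(p,cv2.COLOR_BGR2HSV)
for n,a,b in [('blue',105,125),('green',55,75),('yellow',20,32)]:
    m=cv2.inRange(h,(a,120,40),(b,255,255)); m[:, 245:]=0; m[:190]=0
    ct=max(cv2.findContours(m,0,1)[0],key=cv2.contourArea); P=plane(c,ct[:,0],.056)[:,:2]; r=cv2.minAreaRect(P.astype(np.float32)); print(n,r)
E
python3 a.py
```

```text
cam [0.45783952 0.04183033 1.05661971]
('fork', 131, np.float64(344.7), np.float64(227.8), [0.5272, -0.105], np.float64(-4.0), [0.079, 0.011])
('fork', 138, np.float64(367.7), np.float64(226.6), [0.5285, -0.1653], np.float64(3.9), [0.078, 0.012])
('fork', 129, np.float64(314.5), np.float64(192.1), [0.6245, -0.0293], np.float64(-10.1), [0.078, 0.012])
('spoon', 148, np.float64(317.6), np.float64(247.0), [0.479, -0.032], np.float64(0.9), [0.078, 0.013])
('spoon', 151, np.float64(362.7), np.float64(190.8), [0.6239, -0.1573], np.float64(-6.4), [0.079, 0.014])
('spoon', 150, np.float64(338.6), np.float64(177.0), [0.6633, -0.0951], np.float64(2.8), [0.078, 0.014])
('lid', 258, np.float64(293.7), np.float64(238.8), [0.5021, 0.03], np.float64(-84.5), [0.041, 0.041])
('lid', 250, np.float64(293.0), np.float64(185.9), [0.6426, 0.0273], np.float64(-19.7), [0.042, 0.041])
300 210 [0.5793 0.0103 0.0228]
420 200 [ 0.5896 -0.2937  0.0716]
428 237 [ 0.4936 -0.2918  0.1148]
433 179 [ 0.6284 -0.3016  0.1479]
145 241 [0.5092 0.4323 0.0111]
181 241 [0.5065 0.3349 0.0087]
217 241 [0.5036 0.2371 0.0081]
300 320 [0.2885 0.0197 0.0006]
440 225 [ 0.5245 -0.3394  0.0713]
blue ((0.5089470744132996, 0.42201629281044006), (0.09134283661842346, 0.1676574945449829), 86.62570190429688)
green ((0.5037145018577576, 0.32924506068229675), (0.0917707085609436, 0.16780000925064087), 86.76947784423828)
yellow ((0.49884167313575745, 0.2361108958721161), (0.10773304104804993, 0.17273613810539246), 88.43209838867188)
```

View pics/crop1.png

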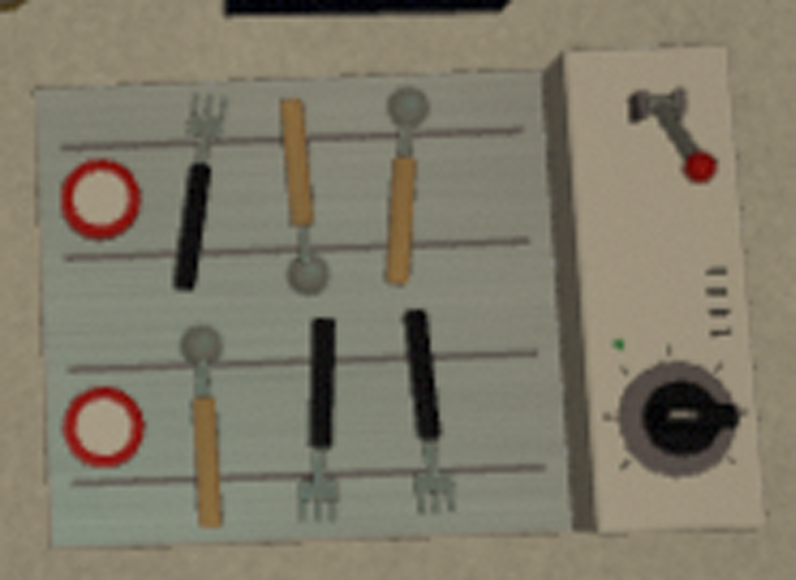

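Crop: the knob's white mark at about (428.9,236.5) in full-image pixels runs across, so the bar lies roughly along world y. I'll get the bar's centre and angle from depth, and the lever's pose as well.

```bash
cat > b.py <<'E'
from h import *
import sys
T=sys.argv[1] if len(sys.argv)>1 else '0'
for n in ('top','side'):
    c=cal(n); d=np.load(f'{n}d.npy'); vs,us=np.mgrid[:420,:560]
    X=(np.stack([(us-c['cx'])/c['f']*d,(vs-c['cy'])/c['f']*d,d],-1)-c['t'])@c['R']
    a=(abs(X[...,0]-.49)<.06)&(abs(X[...,1]+.29)<.06)
    for lo,hi in ((.098,.125),(.078,.09),):
        m=a&(X[...,2]>lo)&(X[...,2]<hi); P=X[m]; w,v=np.linalg.eigh(np.cov(P[:,:2].T)); 
        r=cv2.minAreaRect(P[:,:2].astype(np.float32))
        print(n,'knob',lo,m.sum(),P.mean(0).round(4),'ext',P.min(0).round(3),P.max(0).round(3),'ang',np.degrees(np.arctan2(v[1,1],v[0,1])).round(1),np.sqrt(w*12).round(3),np.round(r[0],4),np.round(r[1],3),round(r[2],1))
    m=(abs(X[...,0]-.64)<.09)&(abs(X[...,1]+.3)<.07)&(X[...,2]>.08); P=X[m]
    i=P[:,2].argmax(); print(n,'lever',m.sum(),P.min(0).round(3),P.max(0).round(3),P[i].round(3))
    p=cv2.imread(f'pics/{n}{T}.png'); mk=masks(p)['lid']&m
    k=X[(cv2.dilate(mk.astype(np.uint8),np.ones((1,1)))>0)]; print(n,'ball',len(k),k.mean(0).round(4) if len(k) else '')
    ys,xs=np.nonzero(mk); print(xs.mean(),ys.mean()) if len(xs) else 0
E
python3 b.py; python3 - <<'E'
import cv2,numpy as np
a=cv2.imread('pics/top0.png')[222:254,408:450]; b=cv2.imread('pics/side0.png')[320:375,250:320]
f=lambda q,k:cv2.resize(np.clip(q.astype(float)*2.2+20,0,255).astype(np.uint8),(390,390*q.shape[0]//q.shape[1]),interpolation=cv2.INTER_CUBIC)
A,B=f(a,1),f(b,1); H=max(len(A),len(B)); o=np.zeros((H,790,3),np.uint8); o[:len(A),:390]=A;o[:len(B),400:]=B; cv2.imwrite('pics/knob.png',o)
E
```

```text
top knob 0.098 113 [ 0.4946 -0.3011  0.1135] ext [ 0.488 -0.323  0.099] [ 0.501 -0.282  0.119] ang 88.4 [0.014 0.044] [ 0.4945 -0.3023] [0.042 0.012] 87.8
top knob 0.078 184 [ 0.4947 -0.3012  0.0831] ext [ 0.463 -0.333  0.078] [ 0.525 -0.272  0.089] ang 178.9 [0.043 0.052] [ 0.4966 -0.3014] [0.058 0.06 ] 64.4
top lever 164 [ 0.622 -0.317  0.08 ] [ 0.687 -0.288  0.148] [ 0.628 -0.302  0.148]
top ball 35 [ 0.6306 -0.3013  0.1447]
432.3142857142857 178.34285714285716
side knob 0.098 181 [ 0.492  -0.308   0.1128] ext [ 0.485 -0.326  0.1  ] [ 0.5   -0.284  0.118] ang 88.4 [0.014 0.044] [ 0.4925 -0.3053] [0.041 0.014] 88.0
side knob 0.078 292 [ 0.4907 -0.3082  0.0835] ext [ 0.46  -0.337  0.078] [ 0.525 -0.274  0.09 ] ang 175.6 [0.044 0.051] [ 0.4925 -0.3047] [0.063 0.06 ] 23.8
side lever 248 [ 0.621 -0.318  0.08 ] [ 0.686 -0.289  0.149] [ 0.629 -0.306  0.149]
side ball 56 [ 0.6273 -0.3063  0.1443]
351.05357142857144 319.75
```

View pics/knob.png

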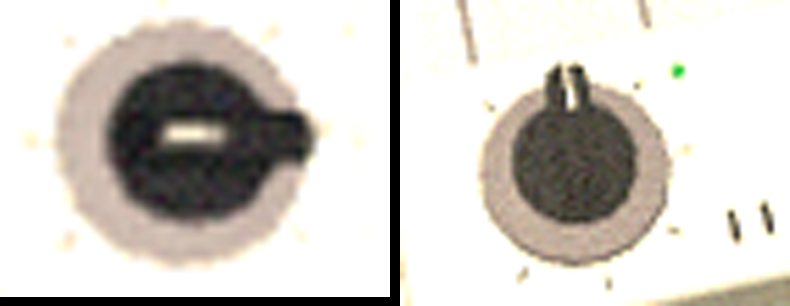

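Knob view: the bar lies along world y (88.4°), centred at about (0.4935, −0.3035). I'll turn the wrist to −116° first so that it has about 300° of anticlockwise travel, and move above the knob.

```bash
python3 -m handwheel '[0.141,0.206,0,0,0,-0.076,0.141,0.206,0,0,0,-0.076,0.141,0.206,0,0,0,-0.076,0.141,0.206,0,0,0,-0.076,0.141,0.206,0,0,0,-0.076]' 0.5 40 >/dev/null
python3 -m handwheel '[0.141,0.206,0,0,0,-0.076,0.141,0.206,0,0,0,-0.076,0.141,0.206,0,0,0,-0.076,0.141,0.206,0,0,0,-0.076,0.141,0.206,0,0,0,-0.076]' >/dev/null
python3 -m handwheel '[0,0,-0.1,0,0,-0.076,0,0,-0.1,0,0,-0.076,0,0,-0.1,0,0,-0.076,0,0,-0.1,0,0,-0.076,0,0,-0.1,0,0,-0.076]' 
python3 -m handwheel '[0,0,0,0,0,-0.076,0,0,0,0,0,-0.076,0,0,0,0,0,0]' 
cat > s.py <<'E'
from h import *
from scipy.spatial.transform import Rotation as R
s=ctrl.get_state(); m=R.from_quat(s['tcp_rot']).as_matrix()
print('t',round(s['time'],2),'p',np.round(s['eef_pos'],4),'yaw_y',np.degrees(np.arctan2(m[1,1],m[0,1])).round(1),'z',m[:,2].round(3),'q',np.round(s['qpos'],2),'F',np.round(s['contact_force'],1),'Tz',np.round(s['wrist_torque'],2),'op',round(s['opening'],3),'ff',round(s['finger_force'],1))
E
python3 s.py
```

```text
time: 1.35
eef_pos: [0.4937, -0.3036, 0.1741]
tcp_rot: [0.776, -0.63, -0.0, -0.0]
contact_force: [-0.1, 0.5, -0.2]
opening: 0.498
finger_force: 0.0
time: 1.6
eef_pos: [0.4935, -0.3037, 0.1742]
tcp_rot: [-0.697, 0.717, 0.001, -0.0]
contact_force: [0.0, -0.2, 0.3]
opening: 0.501
finger_force: 0.0
t 1.6 p [ 0.4935 -0.3037  0.1742] yaw_y 178.4 z [-0.002  0.001 -1.   ] q [-0.73  0.15  1.88  0.    1.11  2.44] F [ 0.  -0.2  0.3] Tz [0.01 0.01 0.04] op 0.501 ff 0.0
```

```bash
python3 -m handwheel '[0,0,-0.15,0,0,0,0,0,-0.15,0,0,0,0,0,-0.1,0,0,0,0,0,-0.046,0,0,0,0,0,0,0,0,0]' 
python3 -m handwheel '[0,0,0,0,0,0,0,0,0,0,0,0,0,0,0,0,0,0,0,0,0,0,0,0,0,0,0,0,0,0]' 0 40; python3 s.py
```

```text
time: 2.02
eef_pos: [0.4928, -0.3032, 0.1063]
tcp_rot: [-0.698, 0.716, 0.002, -0.0]
contact_force: [-0.0, -0.6, -0.2]
opening: 0.501
finger_force: 0.0
time: 2.43
eef_pos: [0.4946, -0.3049, 0.1101]
tcp_rot: [-0.698, 0.716, -0.001, -0.0]
contact_force: [-0.4, -0.3, 3.4]
opening: 0.152
finger_force: 41.3
t 2.43 p [ 0.4946 -0.3049  0.1101] yaw_y 178.5 z [ 0.002 -0.002 -1.   ] q [-0.73  0.24  1.91 -0.    0.99  2.44] F [-0.4 -0.3  3.4] Tz [0.05 0.21 0.05] op 0.152 ff 41.3
```

```bash
python3 -m handwheel '[0,0,0.02,0,0,0.07,0,0,0,0,0,0.07,0,0,0,0,0,0.07,0,0,0,0,0,0.07,0,0,0,0,0,0.07]' >/dev/null; python3 s.py
python3 -m handwheel '[0,0,0,0,0,0.07,0,0,0,0,0,0.07,0,0,0,0,0,0.07,0,0,0,0,0,0.07,0,0,0,0,0,0.07]' >/dev/null; python3 s.py
python3 -m handwheel '[0,0,0,0,0,0.07,0,0,0,0,0,0.07,0,0,0,0,0,0.07,0,0,0,0,0,0.07]' >/dev/null; python3 s.py
```

```text
t 2.85 p [ 0.4947 -0.3047  0.1102] yaw_y -149.7 z [ 0.004 -0.002 -1.   ] q [-0.73  0.24  1.91  0.    0.99  1.89] F [ 5.1 -3.6 -8.3] Tz [-0.59 -0.85 -0.07] op 0.156 ff 40.9
t 3.27 p [ 0.4949 -0.3045  0.1102] yaw_y -118.2 z [ 0.004 -0.002 -1.   ] q [-0.73  0.24  1.91  0.    0.99  1.34] F [ 5.4 -2.8 -7.9] Tz [-0.42 -0.93 -0.05] op 0.153 ff 40.9
t 3.6 p [ 0.495  -0.3043  0.1102] yaw_y -93.0 z [ 0.004 -0.001 -1.   ] q [-0.73  0.24  1.91  0.    0.99  0.9 ] F [ 6.3 -2.5 -7.6] Tz [-0.26 -0.97  0.02] op 0.156 ff 40.9
```

```bash
python3 -m handwheel '[0,0,0,0,0,0.07,0,0,0,0,0,0.07,0,0,0,0,0,0.07]' >/dev/null; python3 s.py
python3 -m handwheel '[0,0,0,0,0,0.07,0,0,0,0,0,0.07,0,0,0,0,0,0.07]' >/dev/null; python3 s.py
```

```text
t 3.85 p [ 0.4938 -0.3042  0.1107] yaw_y -75.0 z [ 0.002  0.003 -1.   ] q [-0.73  0.23  1.91  0.    0.99  0.58] F [-2.8 -3.  -1.2] Tz [-0.58  0.57 -4.14] op 0.156 ff 177.0
t 4.1 p [ 0.4937 -0.3043  0.1111] yaw_y -58.9 z [ 0.008  0.013 -1.   ] q [-0.73  0.23  1.91  0.02  1.    0.28] F [-8.1 -5.9  1.7] Tz [ -0.99   1.8  -13.45] op 0.156 ff 447.0
```

```bash
python3 -m handwheel '[0,0,0,0,0,-0.07,0,0,0,0,0,-0.07]' >/dev/null; python3 s.py
python3 -m handwheel '[0,0,0,0,0,-0.04]' >/dev/null; python3 s.py
```

```text
t 4.27 p [ 0.4936 -0.3044  0.1108] yaw_y -70.7 z [ 0.007  0.01  -1.   ] q [-0.73  0.23  1.92  0.01  0.99  0.49] F [ 0.5 -0.3 -1.6] Tz [-0.15  0.33 -5.38] op 0.154 ff 216.7
t 4.35 p [ 0.4936 -0.3043  0.1107] yaw_y -73.7 z [ 0.005  0.007 -1.   ] q [-0.73  0.23  1.91  0.01  0.99  0.55] F [ 0.1 -1.  -2.7] Tz [-0.16  0.23 -4.31] op 0.155 ff 184.0
```

```bash
python3 -m handwheel '[0,0,0,0,0,-0.04]' >/dev/null; python3 s.py
python3 -m handwheel '[0,0,0,0,0,0,0,0,0,0,0,0,0,0,0,0,0,0]' 0.5 >/dev/null; python3 s.py
python3 -m handwheel '[0,0,0.2,0,0,0,0,0,0.2,0,0,0,0,0,0.2,0,0,0,0,0.2,0.2,0,0,0,0,0.26,0,0,0,0]' >/dev/null
python3 -m handwheel '[0,0.26,0,0,0,0,0,0.26,0,0,0,0,0,0.26,0,0,0,0,0,0.26,0,0,0,0,0,0.26,0,0,0,0]' 
python3 -m handwheel '[0,0.26,0,0,0,0,0,0.26,0,0,0,0,0,0.26,0,0,0,0,0,0.26,0,0,0,0,0,0.26,0,0,0,0]' >/dev/null
python3 s.py
cat > look.py <<'E'
from h import *
import sys
T=sys.argv[1]
for n in ('top','side'):
    p,d=imaging.read_camera(n); cv2.imwrite(f'pics/{n}{T}.png',p); np.save(f'{n}d.npy',d)
    if n=='top':
        for o in find(p,cal(n),(276,150,398,268)): print(*o)
E
python3 look.py 1; python3 b.py 1|grep knob
```

```text
t 4.43 p [ 0.4937 -0.3043  0.1107] yaw_y -76.7 z [ 0.004  0.005 -1.   ] q [-0.73  0.23  1.91  0.01  0.99  0.61] F [ 0.8 -1.6 -4.2] Tz [-0.26  0.11 -2.91] op 0.158 ff 147.3
t 4.68 p [ 0.4941 -0.3043  0.1119] yaw_y -75.0 z [-0.    -0.001 -1.   ] q [-0.73  0.23  1.91 -0.    0.99  0.58] F [ 0.1 -0.7  0. ] Tz [-0.03  0.02  0.02] op 0.5 ff 0.0
time: 5.52
eef_pos: [0.4938, -0.0387, 0.2319]
tcp_rot: [0.992, 0.13, 0.001, 0.001]
contact_force: [0.6, -0.8, -0.8]
opening: 0.503
finger_force: 0.0
t 5.93 p [0.4937 0.1566 0.2319] yaw_y -75.1 z [ 0.002 -0.001 -1.   ] q [ 0.11 -0.05  1.98 -0.    1.21  1.42] F [ 1.2 -0.8  0.3] Tz [ 0.02 -0.   -0.03] op 0.498 ff 0.0
fork 129 344.7 227.9 [0.5269, -0.1049] -4.1 [0.079, 0.011]
fork 136 367.8 226.8 [0.5279, -0.1654] 3.6 [0.077, 0.012]
fork 123 314.5 192.2 [0.6243, -0.0293] -10.2 [0.078, 0.011]
spoon 149 317.6 247.1 [0.4787, -0.032] 0.8 [0.079, 0.013]
spoon 151 362.7 190.8 [0.6239, -0.1573] -6.4 [0.079, 0.014]
spoon 146 338.5 177.2 [0.6629, -0.095] 3.2 [0.079, 0.013]
lid 258 293.7 238.8 [0.5021, 0.03] -84.5 [0.041, 0.041]
lid 249 293.0 185.9 [0.6425, 0.0273] -14.5 [0.042, 0.041]
top knob 0.098 136 [ 0.4944 -0.3011  0.1114] ext [ 0.474 -0.31   0.098] [ 0.515 -0.295  0.12 ] ang 179.1 [0.015 0.042] [ 0.4946 -0.3025] [0.014 0.041] 89.5
top knob 0.078 155 [ 0.4946 -0.2955  0.0824] ext [ 0.463 -0.334  0.078] [ 0.525 -0.27   0.09 ] ang 84.4 [0.047 0.05 ] [ 0.4929 -0.3027] [0.059 0.062] 13.5
side knob 0.098 222 [ 0.4919 -0.3071  0.1112] ext [ 0.472 -0.312  0.098] [ 0.514 -0.298  0.118] ang -179.3 [0.015 0.041] [ 0.4925 -0.3053] [0.014 0.042] 89.4
side knob 0.078 225 [ 0.4917 -0.3154  0.083 ] ext [ 0.462 -0.336  0.078] [ 0.521 -0.274  0.09 ] ang 160.2 [0.037 0.046] [ 0.4938 -0.3052] [0.058 0.061] 36.4
```

The knob bar now lies along the dryer's x axis after about 91° of turn into a hard stop, so the timer is off. Lids come first, gripped along x. I go to the lid at (0.502, 0.030).

```bash
python3 -m handwheel '[0.055,-0.211,0,0,0,0.0757,0,-0.211,0,0,0,0.0757,0,-0.211,0,0,0,0.0757,0,-0.211,0,0,0,0.0757,0,0,-0.2,0,0,0.0757]' 0.75 40 >/dev/null
python3 -m handwheel '[0,0,-0.2,0,0,0.0757,0,0,-0.2,0,0,0.0757,0,0,-0.2,0,0,0.0757,0,0,-0.2,0,0,0.0757,0,0,0,0,0,0.0757]' >/dev/null
python3 -m handwheel '[0,0,0,0,0,0.0757,0,0,-0.1,0,0,0,0,0,-0.1,0,0,0,0,0,0,0,0,0]' >/dev/null; python3 s.py
```

```text
t 7.2 p [0.5004 0.0275 0.0488] yaw_y -0.2 z [-0.005 -0.    -1.   ] q [-0.15  0.18  2.12 -0.    0.85 -0.14] F [-1.  -0.2 -0.7] Tz [-0.03  0.05  0.01] op 0.746 ff 0.0
```

```bash
python3 -m handwheel '[0.01,0.016,-0.03,0,0,0,0,0,0,0,0,0]' >/dev/null; python3 s.py
python3 -m handwheel '[0,0,-0.02,0,0,0,0,0,0,0,0,0]' >/dev/null; python3 s.py
python3 -m handwheel '[0,0,0,0,0,0,0,0,0,0,0,0,0,0,0,0,0,0,0,0,0,0,0,0]' 0 40 >/dev/null; python3 s.py
```

```text
t 7.37 p [0.504  0.0301 0.0466] yaw_y -0.3 z [ 0. -0. -1.] q [-0.14  0.19  2.12 -0.    0.84 -0.14] F [ 0.1 -0.2  0.1] Tz [-0.05 -0.07  0.04] op 0.751 ff 0.0
t 7.53 p [0.504  0.03   0.0438] yaw_y -0.3 z [ 0.001 -0.    -1.   ] q [-0.14  0.19  2.12 -0.    0.83 -0.14] F [ 0.4 -0.1  0.2] Tz [-0.04  0.01 -0.01] op 0.751 ff 0.0
t 7.87 p [0.5044 0.03   0.0443] yaw_y -0.4 z [ 0.002 -0.    -1.   ] q [-0.14  0.19  2.12 -0.    0.83 -0.14] F [-0.4  0.   3.7] Tz [0.01 0.09 0.02] op 0.566 ff 41.6
```

```bash
python3 -m handwheel '[0,0,0.175,0,0,0,0,0,0.175,0,0,0,0,0,0.175,0,0,0,0,0,0.175,0,0,0,0,0.223,0,0,0,0]' >/dev/null; python3 s.py
python3 -m handwheel '[0.03,0.23,0,0,0,0,0.03,0.23,0,0,0,0,0.03,0.23,0,0,0,0,0.03,0.23,0,0,0,0,0.03,0.23,0,0,0,0]' >/dev/null; python3 s.py
python3 -m handwheel '[0,0,-0.19,0,0,0,0,0,-0.19,0,0,0,0,0,-0.1,0,0,0,0,0,-0.07,0,0,0,0,0,0,0,0,0]' >/dev/null; python3 s.py
python3 -m handwheel '[0,0,0,0,0,0,0,0,0,0,0,0,0,0,0,0,0,0,0,0,0.2,0,0,0,0,0,0.2,0,0,0]' 0.68 >/dev/null; python3 s.py
```

```text
t 8.28 p [0.5078 0.0603 0.1544] yaw_y -0.6 z [ 0.011 -0.003 -1.   ] q [-0.08  0.02  2.06 -0.    1.05 -0.07] F [ 1.6 -0.4  0.6] Tz [ 0.  -0.1  0. ] op 0.561 ff 41.5
t 8.7 p [0.5257 0.2376 0.1479] yaw_y -0.4 z [-0.001 -0.    -1.   ] q [ 0.25  0.18  1.9  -0.    1.06  0.26] F [ 0.6 -0.2 -0.9] Tz [-0.04 -0.   -0.01] op 0.563 ff 41.5
t 9.12 p [0.5239 0.2355 0.0627] yaw_y -0.4 z [-0.006 -0.001 -1.   ] q [ 0.25  0.3   1.94 -0.    0.91  0.25] F [-1. -0.  0.] Tz [-0.02  0.04  0.04] op 0.566 ff 41.5
t 9.53 p [0.5251 0.2356 0.1257] yaw_y -0.4 z [-0.003 -0.001 -1.   ] q [0.25 0.21 1.92 0.   1.02 0.25] F [ 0.8 -1.1  0.4] Tz [-0.02  0.    0.01] op 0.678 ff 0.0
```

```bash
python3 -m handwheel '[0,0,0.1,0,0,0,0.131,-0.231,0,0,0,0,0.131,-0.231,0,0,0,0,0.131,-0.231,0,0,0,0,0.131,-0.231,0,0,0,0]' 0.75 >/dev/null
python3 -m handwheel '[0.131,-0.231,0,0,0,0,0.131,-0.231,0,0,0,0,0,0,-0.2,0,0,0,0,0,-0.2,0,0,0,0,0,-0.12,0,0,0]' >/dev/null;
python3 -m handwheel '[0,0,0,0,0,0,0,0,0,0,0,0]'>/dev/null; python3 s.py
```

```text
t 10.53 p [0.6438 0.028  0.0629] yaw_y -0.4 z [-0.001  0.    -1.   ] q [-0.11  0.43  1.77  0.    0.95 -0.11] F [1.7 0.4 0.2] Tz [ 0.    0.01 -0.04] op 0.749 ff 0.0
```

```bash
python3 -m handwheel '[0,0,-0.08,0,0,0,0,0,-0.045,0,0,0,0,0,0,0,0,0]' >/dev/null; python3 s.py
python3 -m handwheel '[0,0,0,0,0,0,0,0,0,0,0,0,0,0,0,0,0,0,0,0,0,0,0,0]' 0 40 >/dev/null; python3 s.py
python3 -m handwheel '[0,0,0.175,0,0,0,0,0,0.175,0,0,0,0,0,0.175,0,0,0,0,0,0.175,0,0,0,0,0,0,0,0,0]' >/dev/null; python3 s.py
```

```text
t 10.78 p [0.6437 0.0284 0.0437] yaw_y -0.3 z [-0.001  0.    -1.   ] q [-0.11  0.45  1.77 -0.    0.92 -0.11] F [-0.5  0.4 -0.5] Tz [-0.06  0.08 -0.05] op 0.752 ff 0.0
t 11.12 p [0.6447 0.0282 0.045 ] yaw_y -0.4 z [ 0.002 -0.    -1.   ] q [-0.11  0.45  1.77  0.    0.92 -0.11] F [0.2 0.5 1.3] Tz [ 0.03 -0.   -0.01] op 0.564 ff 41.5
t 11.53 p [0.6478 0.0278 0.1564] yaw_y -0.4 z [ 0.012 -0.001 -1.   ] q [-0.11  0.31  1.73 -0.    1.09 -0.11] F [1.9 0.2 1. ] Tz [ 0.03 -0.1   0.  ] op 0.564 ff 41.5
```

```bash
python3 -m handwheel '[-0.166,0.198,0,0,0,0,-0.166,0.198,0,0,0,0,-0.166,0.198,0,0,0,0,-0.166,0.198,0,0,0,0,-0.166,0.198,0,0,0,0]' >/dev/null; python3 s.py
python3 -m handwheel '[-0.166,0.198,0,0,0,0,-0.166,0.198,0,0,0,0,0,0,0,0,0,0]' >/dev/null; python3 s.py
python3 -m handwheel '[0,0,-0.19,0,0,0,0,0,-0.19,0,0,0,0,0,-0.1,0,0,0,0,0,-0.07,0,0,0,0,0,0,0,0,0]' >/dev/null; python3 s.py
python3 -m handwheel '[0,0,0,0,0,0,0,0,0,0,0,0,0,0,0,0,0,0,0,0,0.2,0,0,0,0,0,0.2,0,0,0]' 0.68 >/dev/null; python3 s.py
```

```text
t 11.95 p [0.5179 0.1776 0.1484] yaw_y -0.4 z [-0.001 -0.    -1.   ] q [0.14 0.12 1.97 0.   1.05 0.15] F [ 0.5  1.1 -0.3] Tz [ 0.02 -0.09 -0.04] op 0.561 ff 41.5
t 12.2 p [0.4649 0.2397 0.1478] yaw_y -0.1 z [-0.004  0.001 -1.   ] q [0.28 0.06 2.03 0.   1.05 0.28] F [ 1.1 -0.4 -0.9] Tz [ 0.02 -0.01 -0.01] op 0.569 ff 29.8
t 12.62 p [0.4679 0.2352 0.0637] yaw_y -0.4 z [-0.005 -0.002 -1.   ] q [ 0.27  0.2   2.06 -0.    0.89  0.28] F [-0.5 -0.4 -1.1] Tz [-0.01  0.04  0.01] op 0.565 ff 43.6
t 13.03 p [0.4687 0.2356 0.1265] yaw_y -0.4 z [-0.003 -0.001 -1.   ] q [0.27 0.1  2.04 0.   1.01 0.28] F [ 0.2 -0.2  0.1] Tz [ 0.02 -0.    0.03] op 0.68 ff 0.0
```

```bash
python3 look.py 2
python3 -m handwheel '[0.02,-0.223,0.08,0,0,-0.0758,0.02,-0.223,0.08,0,0,-0.0758,0.02,-0.223,0,0,0,-0.0758,0.02,-0.223,0,0,0,-0.0758,0.02,-0.223,0,0,0,-0.0758]' 0.38 >/dev/null
python3 -m handwheel '[0.02,-0.223,0,0,0,-0.0758,0.02,-0.223,0,0,0,-0.0758,0.02,-0.223,0,0,0,-0.0758,0,0,-0.1,0,0,-0.0758,0,0,-0.1,0,0,-0.0758]' >/dev/null
python3 -m handwheel '[0,0,-0.1,0,0,-0.0758,0,0,-0.1,0,0,-0.0758,0,0,-0.08,0,0,-0.0758,0,0,-0.08,0,0,0,0,0,0,0,0,0]'>/dev/null; python3 s.py
```

```text
fork 130 344.7 227.9 [0.5269, -0.105] -4.2 [0.079, 0.011]
fork 137 367.8 226.7 [0.5282, -0.1654] 3.7 [0.078, 0.012]
fork 125 314.5 192.3 [0.624, -0.0294] -10.1 [0.078, 0.011]
spoon 150 317.7 247.1 [0.4788, -0.0321] 0.7 [0.079, 0.013]
spoon 152 362.8 190.8 [0.6241, -0.1573] -6.5 [0.079, 0.014]
spoon 146 338.5 177.1 [0.6631, -0.095] 3.0 [0.078, 0.013]
t 14.38 p [ 0.4923 -0.0313  0.0648] yaw_y -89.1 z [-0.003  0.001 -1.   ] q [-0.27  0.13  2.14  0.    0.88  1.28] F [-0.7  0.4 -0.6] Tz [-0.02  0.07 -0.02] op 0.381 ff 0.0
```

```bash
python3 -m handwheel '[0.005,0,-0.08,0,0,0,0,0,-0.038,0,0,0,0,0,0,0,0,0]' >/dev/null; python3 s.py
python3 -m handwheel '[0,0,0,0,0,0,0,0,0,0,0,0,0,0,0,0,0,0,0,0,0,0,0,0]' 0 40 >/dev/null; python3 s.py
python3 -m handwheel '[0,0,0.175,0,0,0,0,0,0.175,0,0,0,0,0,0.175,0,0,0,0,0,0.175,0,0,0,0,0.1,0,0,0,0]' >/dev/null; python3 s.py
```

```text
t 14.63 p [ 0.4939 -0.0314  0.048 ] yaw_y -89.0 z [-0.002  0.    -1.   ] q [-0.27  0.17  2.14  0.    0.84  1.29] F [-1.2  0.1  0.2] Tz [-0.01  0.05 -0.01] op 0.38 ff 0.0
t 14.97 p [ 0.4949 -0.0316  0.0494] yaw_y -89.0 z [ 0.001 -0.    -1.   ] q [-0.27  0.17  2.14  0.    0.84  1.29] F [ 0.7 -0.7 -0.1] Tz [-0.04  0.   -0.02] op 0.145 ff 40.0
t 15.38 p [ 0.4984 -0.0186  0.1605] yaw_y -89.2 z [ 0.012 -0.004 -1.   ] q [-0.24 -0.02  2.09 -0.    1.06  1.32] F [1.1 0.4 0.6] Tz [-0.01 -0.05  0.03] op 0.146 ff 39.8
```

```bash
python3 -m handwheel '[0.05,0.2585,0,0,0,-0.048,0,0.2585,0,0,0,0,0,0.2585,0,0,0,0,0,0.2585,0,0,0,0,0,0.2585,0,0,0,0]' >/dev/null
python3 -m handwheel '[0,0.2585,0,0,0,0,0,0.2585,0,0,0,0,0,0.2585,0,0,0,0,0,0.2585,0,0,0,0,0,0.2585,0,0,0,0]' >/dev/null
python3 -m handwheel '[0,0.2585,0,0,0,0,0,0,0,0,0,0]' >/dev/null;python3 s.py
```

```text
t 16.38 p [0.5011 0.4159 0.1542] yaw_y -93.1 z [ 0.001  0.003 -1.   ] q [0.54 0.32 1.71 0.   1.1  2.16] F [-0.1 -0.3 -0.4] Tz [-0.02  0.04  0.02] op 0.144 ff 39.8
```

```bash
python3 -m handwheel '[0,-0.01,-0.19,0,0,0,0,0,-0.19,0,0,0,0,0,-0.14,0,0,0,0,0,-0.1,0,0,0,0,0,0,0,0,0]' >/dev/null; python3 s.py
python3 -m handwheel '[0,0,0,0,0,0,0,0,0,0,0,0,0,0,0.2,0,0,0,0,0,0.2,0,0,0,0,0,0.2,0,0,0]' 0.27 >/dev/null; python3 s.py; python3 look.py 3
```

```text
t 16.8 p [0.4995 0.4068 0.0566] yaw_y -93.4 z [-0.007 -0.004 -1.   ] q [ 0.53  0.44  1.76 -0.    0.95  2.16] F [-0.5  0.5 -0.5] Tz [-0.04  0.02  0.04] op 0.141 ff 39.8
t 17.22 p [0.5027 0.4087 0.1541] yaw_y -93.4 z [ 0.002  0.001 -1.   ] q [ 0.53  0.32  1.72 -0.    1.1   2.16] F [ 1.  -0.3  1.1] Tz [-0.05 -0.06  0.01] op 0.269 ff 0.0
fork 130 344.7 227.8 [0.5272, -0.1049] -4.0 [0.08, 0.011]
fork 136 367.8 226.8 [0.5279, -0.1654] 3.6 [0.077, 0.012]
fork 124 314.5 192.2 [0.6243, -0.0294] -10.2 [0.078, 0.011]
spoon 151 362.7 190.8 [0.6239, -0.1573] -6.4 [0.079, 0.014]
spoon 146 338.5 177.2 [0.6629, -0.095] 3.2 [0.079, 0.013]
```

View pics/side3.png

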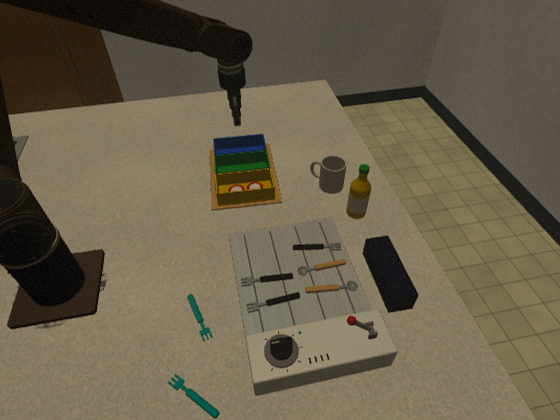

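Side view: both lids are in yellow at (236,189) and (255,187). The knob has turned, and the first spoon is off the deck. Next is the spoon at (0.663, −0.095).

```bash
python3 -m handwheel '[0.069,-0.24,0,0,0,0.071,0.069,-0.24,0,0,0,0,0.069,-0.24,0,0,0,0,0.069,-0.24,0,0,0,0,0.069,-0.24,0,0,0,0]' 0.4 >/dev/null
python3 -m handwheel '[0.069,-0.24,0,0,0,0,0.069,-0.24,0,0,0,0,0.069,-0.24,0,0,0,0,0.069,-0.24,0,0,0,0,0.069,-0.24,0,0,0,0]' >/dev/null
python3 -m handwheel '[0.069,-0.24,0,0,0,0,0.069,-0.24,0,0,0,0,0.069,-0.24,0,0,0,0,0.069,-0.24,0,0,0,0,0,0,-0.2,0,0,0]' >/dev/null
python3 -m handwheel '[0,0,-0.2,0,0,0,0,0,-0.14,0,0,0,0,0,0,0,0,0,0,0,0,0,0,0]' >/dev/null;python3 s.py
```

```text
t 18.9 p [ 0.6465 -0.0955  0.0696] yaw_y -87.0 z [-0.001  0.    -1.   ] q [-0.3   0.43  1.74 -0.    0.97  1.22] F [ 0.7 -0.5  1.1] Tz [ 0.03  0.04 -0.03] op 0.398 ff 0.0
```

```bash
python3 -m handwheel '[0.01,0,-0.1,0,0,0,0,0,-0.05,0,0,0,0,0,0,0,0,0]' >/dev/null; python3 s.py
python3 -m handwheel '[0,0,0,0,0,0,0,0,0,0,0,0,0,0,0,0,0,0,0,0,0,0,0,0]' 0 40 >/dev/null; python3 s.py
python3 -m handwheel '[0,0,0.175,0,0,0,0,0,0.175,0,0,0,0,0,0.175,0,0,0,0,0,0.175,0,0,0,-0.063,0.251,0,0,0,-0.071]' >/dev/null; python3 s.py
python3 -m handwheel '[-0.063,0.251,0,0,0,0,-0.063,0.251,0,0,0,0,-0.063,0.251,0,0,0,0,-0.063,0.251,0,0,0,0,-0.063,0.251,0,0,0,0]' >/dev/null; python3 s.py
python3 -m handwheel '[-0.063,0.251,0,0,0,0,-0.063,0.251,0,0,0,0,-0.063,0.251,0,0,0,0,-0.063,0.251,0,0,0,0,-0.063,0.251,0,0,0,0]' >/dev/null; python3 s.py
python3 -m handwheel '[-0.063,0.251,0,0,0,0,-0.063,0.251,0,0,0,0,-0.063,0.251,0,0,0,0,0,0,0,0,0,0]' >/dev/null; python3 s.py
```

```text
t 19.15 p [ 0.648  -0.0952  0.0466] yaw_y -87.0 z [-0.001  0.    -1.   ] q [-0.3   0.47  1.74  0.    0.93  1.22] F [-0.6  0.8 -0.7] Tz [-0.01 -0.   -0.01] op 0.399 ff 0.0
t 19.48 p [ 0.6489 -0.0956  0.0482] yaw_y -87.0 z [ 0.001 -0.    -1.   ] q [-0.3   0.47  1.74  0.    0.93  1.22] F [ 0.6 -0.1  0.7] Tz [0.02 0.08 0.  ] op 0.146 ff 40.6
t 19.9 p [ 0.6442 -0.0636  0.1608] yaw_y -93.7 z [ 0.015 -0.006 -1.   ] q [-0.25  0.3   1.73 -0.    1.1   1.38] F [1.1 0.1 0.5] Tz [-0.   -0.05 -0.02] op 0.146 ff 40.4
t 20.32 p [0.591  0.132  0.1529] yaw_y -93.4 z [ 0.001  0.    -1.   ] q [0.05 0.23 1.83 0.   1.08 1.68] F [ 0.7  0.5 -1.6] Tz [-0.01  0.02  0.  ] op 0.145 ff 40.4
t 20.73 p [0.5437 0.3204 0.1528] yaw_y -93.4 z [ 0.001  0.    -1.   ] q [ 0.37  0.28  1.77 -0.    1.09  2.  ] F [ 0.4 -0.   0.6] Tz [ 0.03 -0.02  0.06] op 0.148 ff 40.4
t 21.07 p [0.5135 0.4377 0.153 ] yaw_y -93.0 z [ 0.001  0.003 -1.   ] q [0.55 0.37 1.65 0.   1.11 2.18] F [-0.5 -0.7 -0.1] Tz [-0.04 -0.03  0.02] op 0.145 ff 40.4
```

```bash
python3 -m handwheel '[0,0,-0.19,0,0,0,0,0,-0.19,0,0,0,0,0,-0.14,0,0,0,0,0,-0.09,0,0,0,0,0,0,0,0,0]' >/dev/null; python3 s.py
python3 -m handwheel '[0,0,0,0,0,0,0,0,0,0,0,0,0,0,0.2,0,0,0,0,0,0.2,0,0,0,0,0,0.2,0,0,0]' 0.27 >/dev/null; python3 s.py; python3 look.py 4
python3 -m handwheel '[0.051,-0.247,0,0,0,-0.033,0.051,-0.247,0,0,0,0,0.051,-0.247,0,0,0,0,0.051,-0.247,0,0,0,0,0.051,-0.247,0,0,0,0]' 0.4 >/dev/null
python3 -m handwheel '[0.051,-0.247,0,0,0,0,0.051,-0.247,0,0,0,0,0.051,-0.247,0,0,0,0,0.051,-0.247,0,0,0,0,0.051,-0.247,0,0,0,0]' >/dev/null; python3 s.py
```

```text
t 21.48 p [0.5139 0.4299 0.0568] yaw_y -93.4 z [-0.006 -0.004 -1.   ] q [ 0.55  0.49  1.7  -0.    0.97  2.18] F [-1.5 -0.3 -1.3] Tz [-0.05 -0.03 -0.  ] op 0.144 ff 40.4
t 21.9 p [0.5168 0.4318 0.1541] yaw_y -93.4 z [ 0.002  0.001 -1.   ] q [ 0.55  0.37  1.66 -0.    1.11  2.18] F [ 0.  -0.1  0.6] Tz [0.05 0.05 0.02] op 0.266 ff 0.0
fork 130 344.7 227.8 [0.5272, -0.1049] -4.0 [0.08, 0.011]
fork 136 367.8 226.8 [0.5279, -0.1654] 3.6 [0.077, 0.012]
fork 125 314.5 192.3 [0.624, -0.0294] -10.1 [0.078, 0.011]
spoon 152 362.8 190.9 [0.6238, -0.1573] -6.3 [0.079, 0.014]
t 22.83 p [0.5935 0.0591 0.1527] yaw_y -96.3 z [ 0.003 -0.    -1.   ] q [-0.07  0.21  1.85  0.    1.07  1.61] F [-0.3 -0.1 -0.1] Tz [-0.01 -0.    0.03] op 0.398 ff 0.0
```

```bash
python3 -m handwheel '[0.051,-0.245,0,0,0,0,0.051,-0.245,0,0,0,0,0.051,-0.245,0,0,0,0,0.051,-0.245,0,0,0,0,0.051,-0.245,0,0,0,0]' >/dev/null
python3 -m handwheel '[0.051,-0.24,0,0,0,0,0,0,-0.2,0,0,0,0,0,-0.2,0,0,0,0,0,-0.14,0,0,0,0,0,0,0,0,0]' >/dev/null
python3 -m handwheel '[0,0,0,0,0,0]' >/dev/null; python3 s.py
```

```text
t 23.75 p [ 0.6381 -0.1587  0.0696] yaw_y -96.4 z [-0.001  0.001 -1.   ] q [-0.4   0.44  1.73  0.    0.97  1.28] F [-0.5 -0.3 -0.2] Tz [-0.04  0.01 -0.  ] op 0.399 ff 0.0
```

```bash
python3 -m handwheel '[0.005,0,-0.1,0,0,0,0,0,-0.05,0,0,0,0,0,0,0,0,0]' >/dev/null; python3 s.py
python3 -m handwheel '[0,0,0,0,0,0,0,0,0,0,0,0,0,0,0,0,0,0,0,0,0,0,0,0]' 0 40 >/dev/null; python3 s.py
python3 -m handwheel '[0,0,0.175,0,0,0,0,0,0.175,0,0,0,0,0,0.175,0,0,0,0,0,0.175,0,0,0,-0.057,0.242,0,0,0,0.033]' >/dev/null; python3 s.py
python3 -m handwheel '[-0.057,0.242,0,0,0,0,-0.057,0.242,0,0,0,0,-0.057,0.242,0,0,0,0,-0.057,0.242,0,0,0,0,-0.057,0.242,0,0,0,0]' >/dev/null; python3 s.py
python3 -m handwheel '[-0.057,0.242,0,0,0,0,-0.057,0.242,0,0,0,0,-0.057,0.242,0,0,0,0,-0.057,0.242,0,0,0,0,-0.057,0.242,0,0,0,0]' >/dev/null; python3 s.py
python3 -m handwheel '[-0.057,0.242,0,0,0,0,-0.057,0.242,0,0,0,0,-0.057,0.242,0,0,0,0,-0.057,0.242,0,0,0,0,-0.057,0.242,0,0,0,0]' >/dev/null; python3 s.py
python3 -m handwheel '[0,0,0,0,0,0]' >/dev/null; python3 s.py
```

```text
t 24.0 p [ 0.6388 -0.1583  0.0466] yaw_y -96.3 z [-0.001  0.001 -1.   ] q [-0.4   0.48  1.73 -0.    0.93  1.28] F [ 0.1 -0.3 -0.4] Tz [ 0.03 -0.03  0.03] op 0.398 ff 0.0
t 24.33 p [ 0.6397 -0.1588  0.0482] yaw_y -96.3 z [ 0.001 -0.001 -1.   ] q [-0.4   0.47  1.73  0.    0.93  1.28] F [0.4 1.9 1.8] Tz [-0.01 -0.02 -0.01] op 0.147 ff 40.7
t 24.75 p [ 0.6356 -0.1284  0.1608] yaw_y -93.6 z [ 0.015 -0.008 -1.   ] q [-0.35  0.3   1.73 -0.    1.1   1.28] F [ 1.5 -0.2  1.3] Tz [ 0.02 -0.07 -0.02] op 0.144 ff 40.5
t 25.17 p [0.5873 0.0607 0.1528] yaw_y -93.4 z [ 0.001  0.    -1.   ] q [-0.07  0.2   1.87  0.    1.07  1.56] F [ 1.4  0.2 -0.9] Tz [ 0.01  0.01 -0.01] op 0.147 ff 40.5
t 25.58 p [0.5445 0.2423 0.1529] yaw_y -93.4 z [ 0.001  0.    -1.   ] q [ 0.25  0.21  1.85 -0.    1.07  1.88] F [ 0.4 -0.3 -0.6] Tz [ 0.   -0.03 -0.04] op 0.143 ff 40.5
t 26.0 p [0.5017 0.4239 0.1528] yaw_y -93.4 z [ 0.001  0.    -1.   ] q [ 0.55  0.34  1.7  -0.    1.1   2.18] F [ 0.6 -0.4 -0.4] Tz [ 0.04 -0.05 -0.03] op 0.146 ff 40.5
t 26.08 p [0.5002 0.4278 0.153 ] yaw_y -93.1 z [ 0.001  0.003 -1.   ] q [0.55 0.34 1.7  0.   1.1  2.18] F [-0.4 -0.2  0. ] Tz [-0.04 -0.05  0.03] op 0.143 ff 40.5
```

```bash
python3 -m handwheel '[0.01,-0.01,-0.19,0,0,0,0,0,-0.19,0,0,0,0,0,-0.1,0,0,0,0,0,-0.08,0,0,0,0,0,0,0,0,0]' >/dev/null; python3 s.py
python3 -m handwheel '[0,0,0,0,0,0,0,0,0,0,0,0,0,0,0.2,0,0,0,0,0,0.2,0,0,0,0,0,0.16,0,0,0]' 0.3 >/dev/null; python3 s.py; python3 look.py 5
python3 -m handwheel '[0.077,-0.253,0,0,0,-0.074,0.077,-0.253,0,0,0,0,0.077,-0.253,0,0,0,0,0.077,-0.253,0,0,0,0,0.077,-0.253,0,0,0,0]' 0.4 >/dev/null
python3 -m handwheel '[0.077,-0.253,0,0,0,0,0.077,-0.253,0,0,0,0,0.077,-0.253,0,0,0,0,0.077,-0.253,0,0,0,0,0.077,-0.253,0,0,0,0]' >/dev/null; python3 s.py
python3 -m handwheel '[0.077,-0.253,0,0,0,0,0.077,-0.253,0,0,0,0,0,0,-0.2,0,0,0,0,0,-0.2,0,0,0,0,0,-0.12,0,0,0]' >/dev/null
python3 -m handwheel '[0,0,0,0,0,0,0,0,0,0,0,0]' >/dev/null; python3 s.py
```

```text
t 26.5 p [0.5023 0.4192 0.0651] yaw_y -93.4 z [-0.005 -0.003 -1.   ] q [ 0.54  0.44  1.74 -0.    0.97  2.17] F [-1.1  0.5 -1.1] Tz [-0.    0.03  0.03] op 0.147 ff 40.5
t 26.92 p [0.5053 0.4212 0.1567] yaw_y -93.4 z [ 0.004  0.003 -1.   ] q [0.54 0.33 1.7  0.   1.11 2.17] F [0.7 0.6 0.1] Tz [ 0.08  0.03 -0.01] op 0.298 ff 0.0
fork 130 344.7 227.9 [0.5269, -0.105] -4.2 [0.079, 0.011]
fork 136 367.8 226.8 [0.5279, -0.1654] 3.6 [0.077, 0.012]
fork 124 314.5 192.2 [0.6243, -0.0294] -10.2 [0.078, 0.011]
t 27.85 p [0.6202 0.039  0.1536] yaw_y -100.0 z [ 0.002 -0.    -1.   ] q [-0.1   0.26  1.79  0.    1.09  1.65] F [ 0.7  0.2 -0.6] Tz [ 0.02 -0.01 -0.01] op 0.405 ff 0.0
t 28.43 p [ 0.6421 -0.0349  0.0739] yaw_y -100.0 z [-0.002  0.    -1.   ] q [-0.21  0.41  1.77 -0.    0.97  1.53] F [-0.1 -0.6  0.2] Tz [-0.03 -0.03 -0.03] op 0.398 ff 0.0
```

```bash
python3 -m handwheel '[-0.015,0.017,-0.12,0,0,0,0,0,-0.057,0,0,0,0,0,0,0,0,0]' >/dev/null; python3 s.py
python3 -m handwheel '[0,0,0,0,0,0,0,0,0,0,0,0,0,0,0,0,0,0,0,0,0,0,0,0]' 0 40 >/dev/null; python3 s.py
python3 -m handwheel '[0,0,0.175,0,0,0,0,0,0.175,0,0,0,0,0,0.175,0,0,0,0,0,0.175,0,0,0,0,0,0,0,0,0.073]' >/dev/null; python3 s.py
python3 -m handwheel '[-0.095,0.234,0,0,0,0,-0.095,0.234,0,0,0,0,-0.095,0.234,0,0,0,0,-0.095,0.234,0,0,0,0,-0.095,0.234,0,0,0,0]' >/dev/null; python3 s.py
python3 -m handwheel '[-0.095,0.234,0,0,0,0,-0.095,0.234,0,0,0,0,-0.095,0.234,0,0,0,0,-0.095,0.234,0,0,0,0,-0.095,0.234,0,0,0,0]' >/dev/null
python3 -m handwheel '[0,0,0,0,0,0,0,0,0,0,0,0]' >/dev/null; python3 s.py
```

```text
t 28.68 p [ 0.6399 -0.0318  0.0476] yaw_y -100.0 z [-0.001  0.    -1.   ] q [-0.21  0.44  1.78  0.    0.92  1.54] F [-0.4 -0.1 -0.8] Tz [-0.01  0.01 -0.05] op 0.397 ff 0.0
t 29.02 p [ 0.6414 -0.0324  0.0495] yaw_y -100.0 z [ 0.003 -0.    -1.   ] q [-0.21  0.44  1.78  0.    0.92  1.54] F [-0.4 -0.3  3.3] Tz [0.02 0.04 0.  ] op 0.146 ff 39.8
t 29.43 p [ 0.644  -0.0329  0.1606] yaw_y -93.4 z [ 0.012 -0.003 -1.   ] q [-0.21  0.3   1.73  0.    1.1   1.42] F [ 1.4 -0.4  0.3] Tz [-0.   -0.06 -0.05] op 0.143 ff 39.4
t 29.85 p [0.5682 0.1445 0.1532] yaw_y -93.5 z [ 0.001  0.    -1.   ] q [0.08 0.19 1.88 0.   1.07 1.71] F [ 0.  -0.3 -0.5] Tz [ 0.   -0.02  0.06] op 0.142 ff 39.4
t 30.43 p [0.4968 0.3204 0.1531] yaw_y -93.2 z [ 0. -0. -1.] q [ 0.4   0.2   1.87 -0.    1.07  2.03] F [ 0.1 -0.3 -0.6] Tz [0.01 0.06 0.02] op 0.146 ff 39.4
```

```bash
python3 -m handwheel '[0,0,-0.19,0,0,0,0,0,-0.19,0,0,0,0,0,-0.16,0,0,0,0,0,-0.08,0,0,0,0,0,0,0,0,0]' >/dev/null; python3 s.py
python3 -m handwheel '[0,0,0,0,0,0,0,0,0,0,0,0,0,0,0.2,0,0,0,0,0,0.2,0,0,0,0,0,0.2,0,0,0]' 0.27 >/dev/null; python3 s.py; python3 look.py 6
python3 -m handwheel '[0.01,-0.256,0,0,0,-0.008,0.01,-0.256,0,0,0,0,0.01,-0.256,0,0,0,0,0.01,-0.256,0,0,0,0,0.01,-0.256,0,0,0,0]' 0.4 >/dev/null
python3 -m handwheel '[0.01,-0.256,0,0,0,0,0.01,-0.256,0,0,0,0,0.01,-0.256,0,0,0,0,0.01,-0.256,0,0,0,0,0.01,-0.256,0,0,0,0]' >/dev/null
python3 -m handwheel '[0,-0.256,0,0,0,0,0,0,-0.2,0,0,0,0,0,-0.2,0,0,0,0,0,-0.12,0,0,0,0,0,0,0,0,0]' >/dev/null
python3 -m handwheel '[0,0,0,0,0,0]' >/dev/null; python3 s.py
```

```text
t 30.85 p [0.496  0.3166 0.0564] yaw_y -93.5 z [-0.006 -0.003 -1.   ] q [ 0.4   0.34  1.91 -0.    0.91  2.03] F [-0.9 -0.6 -0.8] Tz [ 0.04  0.03 -0.01] op 0.147 ff 39.4
t 31.27 p [0.4986 0.3189 0.153 ] yaw_y -93.5 z [ 0.003  0.001 -1.   ] q [ 0.4   0.2   1.87 -0.    1.07  2.03] F [ 0.6  0.3 -0.9] Tz [ 0.03 -0.05 -0.05] op 0.271 ff 0.0
fork 129 344.7 227.9 [0.5269, -0.1049] -4.1 [0.079, 0.011]
fork 137 367.8 226.7 [0.5282, -0.1654] 3.7 [0.078, 0.012]
t 32.7 p [ 0.5127 -0.1038  0.072 ] yaw_y -94.2 z [-0.001  0.    -1.   ] q [-0.39  0.18  2.07 -0.    0.9   1.25] F [-0.3  0.1  0.7] Tz [0.03 0.02 0.06] op 0.4 ff 0.0
```

```bash
python3 -m handwheel '[0,0,-0.11,0,0,0,0,0,-0.055,0,0,0,0,0,0,0,0,0]' >/dev/null; python3 s.py
python3 -m handwheel '[0,0,0,0,0,0,0,0,0,0,0,0,0,0,0,0,0,0,0,0,0,0,0,0]' 0 40 >/dev/null; python3 s.py
python3 -m handwheel '[0,0,0.175,0,0,0,0,0,0.175,0,0,0,0,0,0.175,0,0,0,0,0,0.175,0,0,0,0,0.246,0,0,0,0.007]' >/dev/null; python3 s.py
python3 -m handwheel '[0,0.246,0,0,0,0,0,0.246,0,0,0,0,0,0.246,0,0,0,0,0,0.246,0,0,0,0,0,0.246,0,0,0,0]' >/dev/null; python3 s.py
python3 -m handwheel '[0,0.246,0,0,0,0,0,0.246,0,0,0,0,0,0.246,0,0,0,0,0,0.246,0,0,0,0,0,0.246,0,0,0,0]' >/dev/null
python3 -m handwheel '[0,0.246,0,0,0,0,0,0,0,0,0,0,0,0,0,0,0,0]' >/dev/null; python3 s.py
```

```text
t 32.95 p [ 0.5159 -0.1058  0.0526] yaw_y -94.0 z [ 0.004 -0.004 -1.   ] q [-0.39  0.22  2.06 -0.    0.85  1.25] F [-5.7 -1.6 15.2] Tz [0.07 1.07 0.17] op 0.399 ff 8.0
t 33.28 p [ 0.5133 -0.1036  0.048 ] yaw_y -94.2 z [ 0.002 -0.001 -1.   ] q [-0.39  0.22  2.07  0.    0.85  1.25] F [-0.1 -0.  -1. ] Tz [-0.06 -0.04 -0.04] op 0.001 ff 0.3
t 33.7 p [ 0.5171 -0.0713  0.1589] yaw_y -93.8 z [ 0.012 -0.006 -1.   ] q [-0.33  0.04  2.03 -0.    1.05  1.31] F [2.2 0.2 1. ] Tz [ 0.    0.01 -0.04] op -0.0 ff 0.0
t 34.12 p [0.5123 0.1197 0.1521] yaw_y -93.5 z [ 0.  0. -1.] q [0.04 0.06 2.02 0.   1.06 1.67] F [ 0.  -0.3  1.2] Tz [-0.04 -0.02 -0.01] op 0.001 ff 0.0
t 34.78 p [0.512  0.341  0.1517] yaw_y -93.3 z [-0.001 -0.    -1.   ] q [ 0.42  0.25  1.81 -0.    1.08  2.05] F [-0.4  0.9 -0.1] Tz [ 0.01 -0.    0.05] op -0.003 ff 0.0
```

The fork had been knocked aside during the approach, so the grasp came up empty. Looking again.

```bash
python3 look.py 7; python3 - <<'E'
import cv2
q=cv2.imread('pics/top7.png')[140:330,120:455]; cv2.imwrite('pics/c7.png',cv2.resize(q,None,fx=2.35,fy=2.35,interpolation=cv2.INTER_CUBIC))
E
```

```text
fork 92 337.8 242.8 [0.4884, -0.085] 0.3 [0.076, 0.008]
fork 136 367.8 226.8 [0.5279, -0.1654] 3.6 [0.077, 0.012]
```

View pics/c7.png

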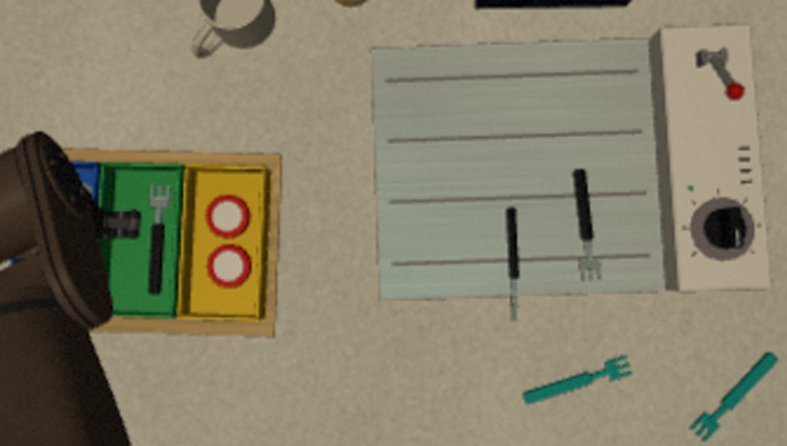

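Crop: green holds a fork at (157,240), and yellow holds both lids at (228,215) and (229,265). The knocked fork lies on its edge at (513,245), head over the deck's front edge, still graspable. Full-image pixel (337.8,242.8) gives world (0.488, −0.085).

```bash

python3 -m handwheel '[-0.022,-0.258,0,0,0,0.04,-0.022,-0.258,0,0,0,0,-0.022,-0.258,0,0,0,0,-0.022,-0.258,0,0,0,0,-0.022,-0.258,0,0,0,0]' 0.4 >/dev/null
python3 -m handwheel '[-0.022,-0.258,0,0,0,0,-0.022,-0.258,0,0,0,0,-0.022,-0.258,0,0,0,0,-0.022,-0.258,0,0,0,0,-0.022,-0.258,0,0,0,0]' >/dev/null
python3 -m handwheel '[-0.022,-0.258,0,0,0,0,0,0,-0.2,0,0,0,0,0,-0.2,0,0,0,0,0,-0.08,0,0,0,0,0,0,0,0,0]' >/dev/null
python3 -m handwheel '[0,0,0,0,0,0]' >/dev/null; python3 s.py; python3 look.py 8
```

```text
t 36.22 p [ 0.4754 -0.0873  0.0796] yaw_y -90.1 z [-0.002  0.001 -1.   ] q [-0.39  0.08  2.16 -0.    0.9   1.18] F [-0.1 -0.3  0.1] Tz [0.03 0.03 0.04] op 0.401 ff 0.0
fork 65 346.1 261.6 [0.4389, -0.1044] 58.8 [0.059, 0.011]
fork 836 355.1 240.1 [0.4942, -0.1303] 86.1 [0.216, 0.136]
spoon 159 357.5 245.5 [0.48, -0.1359] 67.0 [0.101, 0.013]
```

```bash

python3 -m handwheel '[0,0.014,-0.12,0,0,0,0,0,-0.045,0,0,0,0,0,0,0,0,0]' >/dev/null; python3 s.py
python3 -m handwheel '[0,0,-0.04,0,0,0,0,0,0,0,0,0]' >/dev/null; python3 s.py
python3 -m handwheel '[0,0,0,0,0,0,0,0,0,0,0,0,0,0,0,0,0,0,0,0,0,0,0,0]' 0 40 >/dev/null; python3 s.py
python3 -m handwheel '[0,0,0.175,0,0,0,0,0,0.175,0,0,0,0,0,0.175,0,0,0,0,0,0.175,0,0,0,0,0,0,0,0,0]' >/dev/null; python3 s.py
```

```text
t 36.57 p [ 0.4759 -0.0841  0.0549] yaw_y -89.9 z [-0.002  0.001 -1.   ] q [-0.39  0.13  2.16 -0.    0.85  1.18] F [-0.6 -0.1 -0.1] Tz [-0.04 -0.05  0.01] op 0.401 ff 0.0
t 36.73 p [ 0.4765 -0.0844  0.0493] yaw_y -89.9 z [-0. -0. -1.] q [-0.39  0.14  2.16 -0.    0.84  1.18] F [-0.7  0.4 -0.1] Tz [0.04 0.05 0.03] op 0.396 ff 0.0
t 37.07 p [ 0.477  -0.0846  0.05  ] yaw_y -89.9 z [ 0.001 -0.    -1.   ] q [-0.39  0.14  2.16  0.    0.84  1.18] F [0.6 0.7 2.7] Tz [0.05 0.01 0.04] op 0.101 ff 40.7
t 37.48 p [ 0.4799 -0.0857  0.1604] yaw_y -89.9 z [ 0.01  -0.004 -1.   ] q [-0.39 -0.04  2.11  0.    1.06  1.18] F [ 1.1 -0.1  0.5] Tz [-0.03 -0.04  0.05] op 0.095 ff 40.5
```

```bash

python3 -m handwheel '[0.022,0.257,0,0,0,-0.039,0.022,0.257,0,0,0,0,0.022,0.257,0,0,0,0,0.022,0.257,0,0,0,0,0.022,0.257,0,0,0,0]' >/dev/null; python3 s.py
python3 -m handwheel '[0.022,0.257,0,0,0,0,0.022,0.257,0,0,0,0,0.022,0.257,0,0,0,0,0.022,0.257,0,0,0,0,0.022,0.257,0,0,0,0]' >/dev/null
python3 -m handwheel '[0.022,0.257,0,0,0,0,0,0,0,0,0,0,0,0,0,0,0,0]' >/dev/null; python3 s.py
```

```text
t 37.9 p [0.4924 0.11   0.1537] yaw_y -93.5 z [-0.001 -0.    -1.   ] q [ 0.02  0.01  2.07 -0.    1.06  1.65] F [ 0.6 -0.9  0.4] Tz [0.02 0.01 0.05] op 0.103 ff 40.5
t 38.57 p [0.512  0.3413 0.1531] yaw_y -93.3 z [-0.001 -0.001 -1.   ] q [ 0.42  0.25  1.8  -0.    1.09  2.05] F [-0.2 -0.6 -0.2] Tz [ 0.01 -0.06  0.07] op 0.1 ff 40.5
```

```bash
python3 -m handwheel '[0,0,-0.19,0,0,0,0,0,-0.19,0,0,0,0,0,-0.15,0,0,0,0,0,-0.08,0,0,0,0,0,0,0,0,0]' >/dev/null; python3 s.py
python3 -m handwheel '[0,0,0,0,0,0,0,0,0,0,0,0,0,0,0.2,0,0,0,0,0,0.2,0,0,0,0,0,0.2,0,0,0]' 0.27 >/dev/null; python3 s.py; python3 look.py 9
python3 -m handwheel '[0,-0.259,0,0,0,0.0777,0,-0.259,0,0,0,0,0,-0.259,0,0,0,0,0,-0.259,0,0,0,0,0,-0.259,0,0,0,0]' 0.4 >/dev/null
python3 -m handwheel '[0,-0.259,0,0,0,0,0,-0.259,0,0,0,0,0,-0.259,0,0,0,0,0,-0.259,0,0,0,0,0,-0.259,0,0,0,0]' >/dev/null
python3 -m handwheel '[0,-0.259,0,0,0,0,0,-0.259,0,0,0,0,0,-0.259,0,0,0,0,0,0,-0.2,0,0,0,0,0,-0.2,0,0,0]' >/dev/null
python3 -m handwheel '[0,0,-0.12,0,0,0,0,0,0,0,0,0,0,0,0,0,0,0]' >/dev/null; python3 s.py
```

```text
t 38.98 p [0.5103 0.3373 0.0587] yaw_y -93.5 z [-0.007 -0.003 -1.   ] q [ 0.42  0.38  1.85 -0.    0.93  2.05] F [ 0.6  0.5 -0.6] Tz [-0.07  0.04 -0.  ] op 0.099 ff 40.5
t 39.4 p [0.5135 0.3397 0.1559] yaw_y -93.5 z [ 0.002  0.001 -1.   ] q [ 0.42  0.25  1.8  -0.    1.09  2.05] F [ 0.3  0.9 -1.1] Tz [ 0.02 -0.    0.03] op 0.27 ff 0.0
fork 136 367.8 226.8 [0.5279, -0.1654] 3.6 [0.077, 0.012]
t 41.0 p [ 0.5126 -0.1655  0.075 ] yaw_y -86.5 z [-0.001  0.    -1.   ] q [-0.5   0.21  2.03 -0.    0.91  1.01] F [ 0.7 -0.1  0.5] Tz [-0.02  0.02 -0.02] op 0.401 ff 0.0
```

```bash
python3 -m handwheel '[0,0,-0.12,0,0,0,0,0,-0.06,0,0,0,0,0,0,0,0,0]' >/dev/null; python3 s.py
python3 -m handwheel '[0,0,0,0,0,0,0,0,0,0,0,0,0,0,0,0,0,0,0,0,0,0,0,0]' 0 40 >/dev/null; python3 s.py
python3 -m handwheel '[0,0,0.175,0,0,0,0,0,0.175,0,0,0,0,0,0.175,0,0,0,0,0,0.175,0,0,0,0,0.254,0,0,0,-0.0777]' >/dev/null; python3 s.py
```

```text
t 41.25 p [ 0.5126 -0.1651  0.0478] yaw_y -86.4 z [-0.001  0.    -1.   ] q [-0.5   0.25  2.03 -0.    0.86  1.01] F [ 0.4 -1.1 -0.7] Tz [ 0.03  0.03 -0.  ] op 0.398 ff 0.0
t 41.58 p [ 0.5138 -0.1658  0.0493] yaw_y -86.5 z [ 0.002 -0.001 -1.   ] q [-0.5   0.25  2.03  0.    0.86  1.01] F [ 0.2 -0.1  3.5] Tz [0.09 0.06 0.04] op 0.142 ff 39.8
t 42.0 p [ 0.5172 -0.1337  0.1604] yaw_y -93.7 z [ 0.013 -0.008 -1.   ] q [-0.44  0.06  2.01 -0.    1.06  1.19] F [1.9 0.5 0.4] Tz [ 0.04 -0.03 -0.04] op 0.143 ff 39.3
```

```bash
python3 -m handwheel '[0,0.254,0,0,0,0,0,0.254,0,0,0,0,0,0.254,0,0,0,0,0,0.254,0,0,0,0,0,0.254,0,0,0,0]' >/dev/null; python3 s.py
python3 -m handwheel '[0,0.254,0,0,0,0,0,0.254,0,0,0,0,0,0.254,0,0,0,0,0,0.254,0,0,0,0,0,0.254,0,0,0,0]' >/dev/null
python3 -m handwheel '[0,0.254,0,0,0,0,0,0.254,0,0,0,0,0,0,0,0,0,0,0,0,0,0,0,0]' >/dev/null; python3 s.py
```

```text
t 42.42 p [0.5125 0.0641 0.1533] yaw_y -93.3 z [ 0.001 -0.    -1.   ] q [-0.07  0.04  2.04 -0.    1.06  1.56] F [0.9 0.8 0.4] Tz [ 0.04 -0.04 -0.02] op 0.142 ff 39.3
t 43.17 p [0.5123 0.331  0.1529] yaw_y -93.1 z [ 0. -0. -1.] q [ 0.41  0.24  1.82 -0.    1.08  2.03] F [-0.3 -0.1  0. ] Tz [-0.01 -0.02  0.01] op 0.143 ff 39.4
```

```bash
python3 -m handwheel '[0,0,-0.19,0,0,0,0,0,-0.19,0,0,0,0,0,-0.12,0,0,0,0,0,-0.06,0,0,0,0,0,0,0,0,0]' >/dev/null; python3 s.py
python3 -m handwheel '[0,0,0,0,0,0,0,0,0,0,0,0,0,0,0.2,0,0,0,0,0,0.2,0,0,0,0,0,0.2,0,0,0]' 0.3 >/dev/null
python3 -m handwheel '[0,-0.244,0.1,0,0,0,0,-0.244,0.1,0,0,0,0,-0.244,0.1,0,0,0,0,-0.244,0,0,0,0,0,-0.244,0,0,0,0]' 0 >/dev/null
python3 -m handwheel '[0,-0.244,0,0,0,0,0,-0.244,0,0,0,0,0,-0.244,0,0,0,0,0,-0.244,0,0,0,0,0,0,0,0,0,0]' >/dev/null; python3 s.py
python3 look.py 10;  python3 b.py 10 | grep -E 'lever|ball|98'; python3 - <<'E'
import cv2
q=cv2.imread('pics/top10.png')[140:330,120:455]; cv2.imwrite('pics/c10.png',cv2.resize(q,None,fx=2.35,fy=2.35,interpolation=cv2.INTER_CUBIC))
E
```

```text
t 43.58 p [0.5112 0.3272 0.0662] yaw_y -93.4 z [-0.005 -0.002 -1.   ] q [ 0.4   0.35  1.86 -0.    0.93  2.03] F [-0.4 -1.1 -0. ] Tz [-0.02  0.02 -0.04] op 0.144 ff 39.4
t 44.83 p [ 0.5139 -0.0058  0.2065] yaw_y -93.7 z [ 0.005 -0.003 -1.   ] q [-0.21 -0.03  2.01 -0.    1.16  1.43] F [ 0.2 -0.2  0.1] Tz [-0.01 -0.   -0.04] op -0.002 ff 0.0
fork 54 309.6 241.8 [0.4933, -0.0117] 75.5 [0.047, 0.009]
fork 536 339.3 225.3 [0.5344, -0.0911] 15.4 [0.218, 0.107]
fork 162 286.1 223.1 [0.5447, 0.0484] -13.0 [0.224, 0.01]
spoon 342 317.0 221.2 [0.5468, -0.0331] 77.7 [0.126, 0.02]
top knob 0.098 133 [ 0.4945 -0.3013  0.1115] ext [ 0.474 -0.31   0.099] [ 0.515 -0.295  0.118] ang 178.8 [0.015 0.042] [ 0.4947 -0.3028] [0.041 0.014] 1.0
top lever 165 [ 0.622 -0.316  0.08 ] [ 0.688 -0.288  0.15 ] [ 0.628 -0.303  0.15 ]
top ball 35 [ 0.6306 -0.3013  0.1447]
side knob 0.098 224 [ 0.492  -0.3072  0.1113] ext [ 0.472 -0.313  0.098] [ 0.514 -0.297  0.117] ang -179.5 [0.015 0.041] [ 0.4928 -0.3051] [0.042 0.015] 2.1
side lever 247 [ 0.62  -0.318  0.08 ] [ 0.685 -0.289  0.148] [ 0.626 -0.304  0.148]
side ball 60 [ 0.6278 -0.3067  0.1434]
```

View pics/c10.png

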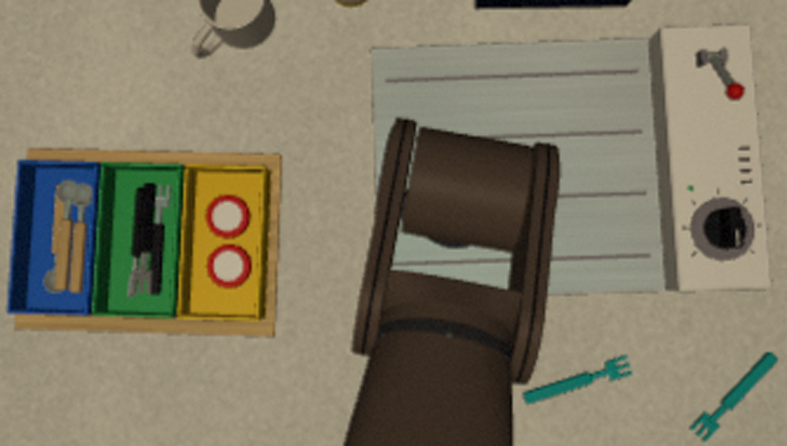

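Crop: three spoons in blue (~(70,235)), three forks in green (~(148,240)), two lids in yellow. The deck is clear outside the arm's shadow. Now the lever: ball centre is about (0.630, −0.304, 0.139).

```bash
python3 -m handwheel '[0.084,-0.221,0,0,0,0,0.084,-0.221,0,0,0,0,0.084,-0.221,0,0,0,0,0.084,-0.221,0,0,0,0,0.084,-0.221,0,0,0,0]' >/dev/null
python3 -m handwheel '[0.084,-0.221,0,0,0,0,0.084,-0.221,0,0,0,0,0.084,-0.221,0,0,0,0,0.084,-0.221,0,0,0,0,0,0,0,0,0,0]' >/dev/null
python3 -m handwheel '[0,0,0,0,0,0,0,0,0,0,0,0]' >/dev/null; python3 s.py
```

```text
t 45.93 p [ 0.6268 -0.297   0.2041] yaw_y -93.2 z [ 0.     0.001 -1.   ] q [-0.59  0.36  1.57  0.    1.21  1.04] F [-0.1 -0.  -0.1] Tz [-0.   -0.03  0.08] op 0.001 ff 0.0
```

```bash
python3 -m handwheel '[0,-0.045,-0.1,0,0,0,0,0,-0.1,0,0,0,0,0,-0.06,0,0,0,0,0,-0.06,0,0,0]' >/dev/null; python3 s.py
python3 -m handwheel '[0,0,-0.06,0,0,0,0,0,-0.06,0,0,0,0,0,-0.06,0,0,0]' >/dev/null; python3 s.py
python3 -m handwheel '[0,0,-0.06,0,0,0,0,0,-0.05,0,0,0,0,0,-0.03,0,0,0]' >/dev/null; python3 s.py
```

```text
t 46.27 p [ 0.6242 -0.3047  0.1554] yaw_y -93.2 z [-0.006  0.001 -1.   ] q [-0.6   0.41  1.59 -0.    1.14  1.03] F [-5.5 -0.1  5.9] Tz [-0.01  0.82 -0.  ] op 0.0 ff 2.8
t 46.52 p [ 0.626  -0.3046  0.1273] yaw_y -93.3 z [-0.     0.001 -1.   ] q [-0.6   0.44  1.61  0.    1.09  1.03] F [ 0.1 -0.3  0.7] Tz [ 0.01 -0.04  0.02] op 0.004 ff 0.5
t 46.77 p [ 0.6254 -0.3047  0.1058] yaw_y -93.3 z [-0.003  0.002 -1.   ] q [-0.6   0.47  1.61 -0.    1.06  1.03] F [-2.8  1.3  9. ] Tz [ 0.17  0.28 -0.01] op 0.001 ff 5.3
```

Fz is now 9 N, so the lever is near its end stop. I'll press a bit more, then retreat and check.

```bash
python3 -m handwheel '[0,0,-0.015,0,0,0,0,0,0,0,0,0]' >/dev/null; python3 s.py
python3 -m handwheel '[0,0,-0.01,0,0,0,0,0,0,0,0,0]' >/dev/null; python3 s.py
```

```text
t 46.93 p [ 0.626  -0.3051  0.106 ] yaw_y -93.3 z [-0.002  0.001 -1.   ] q [-0.6   0.47  1.61 -0.    1.06  1.03] F [-1.3  0.8  2.7] Tz [0.14 0.27 0.05] op 0.002 ff 1.2
t 47.1 p [ 0.6262 -0.3053  0.1059] yaw_y -93.3 z [-0.001  0.001 -1.   ] q [-0.6   0.47  1.61 -0.    1.06  1.03] F [-4.5  2.9  8.7] Tz [0.47 0.78 0.01] op 0.004 ff 4.2
```

```bash
python3 -m handwheel '[0,0,-0.015,0,0,0,0,0,0,0,0,0]' >/dev/null; python3 s.py
python3 -m handwheel '[0,0,0.1,0,0,0,0,0,0.2,0,0,0,0,0,0.2,0,0,0,-0.1,0.2,0,0,0,0,-0.1,0.2,0,0,0,0]' >/dev/null
python3 -m handwheel '[-0.1,0.25,0,0,0,0,-0.1,0.25,0,0,0,0,-0.1,0.25,0,0,0,0,0,0.25,0,0,0,0,0,0.25,0,0,0,0]' >/dev/null
python3 -m handwheel '[0,0.25,0,0,0,0,0,0.25,0,0,0,0,0,0.25,0,0,0,0,0,0,0,0,0,0,0,0,0,0,0,0]' >/dev/null; python3 s.py
python3 look.py 11;  python3 b.py 11 | grep -E 'lever|ball|98'; python3 - <<'E'
import cv2,numpy as np
a=cv2.imread('pics/side11.png')[215:395,215:415]; b=cv2.imread('pics/top11.png')[140:330,260:460]
cv2.imwrite('pics/c11.png',np.hstack([cv2.resize(x,(395,375),interpolation=cv2.INTER_CUBIC) for x in (a,b)]))
E
```

```text
t 47.27 p [ 0.6263 -0.3053  0.1056] yaw_y -93.3 z [-0.002  0.001 -1.   ] q [-0.6   0.47  1.61 -0.    1.06  1.03] F [-7.5  4.1 14.9] Tz [0.76 1.32 0.02] op 0.001 ff 7.6
t 48.52 p [0.5512 0.0564 0.1769] yaw_y -93.1 z [ 0.001 -0.    -1.   ] q [-0.08  0.09  1.94 -0.    1.11  1.54] F [-0.2 -0.2 -0.4] Tz [0.03 0.01 0.03] op -0.001 ff 0.0
fork 298 292.8 255.5 [0.4589, 0.0337] 58.1 [0.071, 0.04]
fork 66 283.8 223.5 [0.5434, 0.0545] -82.1 [0.039, 0.015]
fork 53 302.9 213.8 [0.5676, 0.0034] -3.0 [0.088, 0.006]
fork 162 308.2 219.4 [0.5529, -0.0101] -4.0 [0.249, 0.009]
fork 58 289.9 180.4 [0.6582, 0.0349] 84.9 [0.076, 0.006]
spoon 202 288.5 201.0 [0.6028, 0.0404] 86.1 [0.069, 0.022]
top knob 0.098 133 [ 0.4943 -0.3013  0.1115] ext [ 0.474 -0.31   0.099] [ 0.515 -0.296  0.118] ang 178.8 [0.014 0.042] [ 0.4948 -0.3027] [0.015 0.041] 87.0
top lever 214 [ 0.597 -0.317  0.08 ] [ 0.687 -0.287  0.094] [ 0.686 -0.291  0.094]
top ball 31 [ 0.6053 -0.3015  0.0894]
side knob 0.098 219 [ 0.492  -0.3071  0.1114] ext [ 0.472 -0.313  0.098] [ 0.513 -0.297  0.118] ang -179.2 [0.015 0.041] [ 0.4926 -0.305 ] [0.015 0.042] 89.3
side lever 331 [ 0.594 -0.318  0.08 ] [ 0.686 -0.289  0.093] [ 0.605 -0.307  0.093]
side ball 52 [ 0.6022 -0.3068  0.0886]
```

View pics/c11.png

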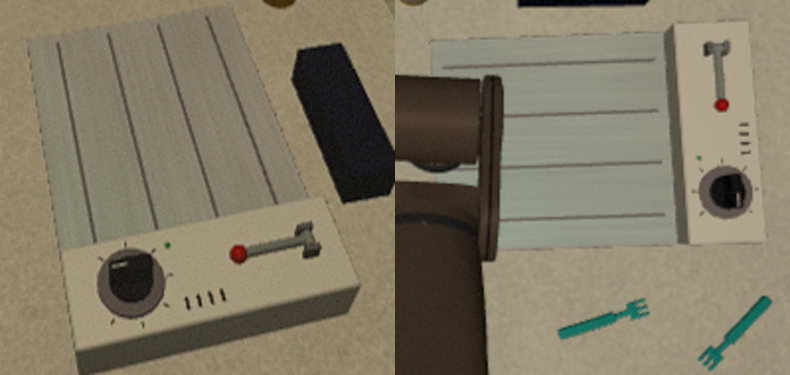

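The close-up shows the lever lying level (ball at (238,254), centre about 0.082 m high) and the knob at its stop. The deck is empty and the arm is clear.

```bash
python3 -c "
from plant import ctrl
print(ctrl.sign_off())"
```

```text
the job is handed in; nothing more can be done
None
```

The job is handed in at about 48.5 s of the 210 s allowed: timer turned to its off stop first, then three teaspoons in blue, three forks in green and two jar lids in yellow, then the vent lever pushed level; one fork was knocked aside mid-run and re-grasped, and the sign-off returned no score.

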